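# Load washed bar tools through the port of a sanitising cabinet and lock its hatch

### The job

Put every washed bar tool lying on the wooden drying board (whichever of brush, peeler and scoop are there) into the white sanitising cabinet: turn the turnbutton out of the way, slide the hatch all the way down, and pass each tool through the port so that neither the tool nor the gripper touches the black rim. When all are inside, slide the hatch fully shut and turn the turnbutton back across to lock it. Leave the black flask and the sugar box beside the board where they are.

Things in the scene. Friction and masses are not known exactly. Their poses are not given: they have to be found in the camera images.
- cabinet: White sanitising cabinet fixed to the counter, 264 mm wide (y -122 to +142), 172 mm high. Origin on the counter straight below the port's centre; x level to the back, y to the left, z up; yaw varies. Front wall slopes at 30 deg from z 30 mm at x -178 mm up to z 172 mm at x +68 mm (up the slope = (cos30, 0, sin30), outward normal (-sin30, 0, cos30)); level clear roof to x +100 mm.
- port_center (a point): Centre of the port on the wall's outer face, 132.5 mm above the counter; axes as the cabinet's. The opening is 180 mm along y, 110 mm along the slope (95 mm seen from above), the wall 6 mm thick. Tools go through lying level, long axis along y, straight down or square to the wall. Below is a padded level floor at z 28 mm, x -75 to +94 mm; tools may be dropped flat onto it from the port.
- port_rim: Black rim round the port, 7 mm wide, standing 3 mm out of the wall and 7 mm into the box; its inner edges are the edges of the opening. Must not be touched. Origin and axes as the cabinet's.
- hatch (a joint): Steel plate sliding over the port (130 mm along the slope, 206 mm wide, face 9 mm above the wall, 16 mm flange standing along its lower edge) between rails 13 mm high. Value in m: 0 shut, 0.130 fully open, slid straight down the slope. It takes about 2.5 N to open and 5 N to shut and stays wherever it is left. It cannot move while the turnbutton lies across.
- hatch_handle (a point): Middle of the hatch's black handle, a round bar 10 mm thick, 90 mm long along y, 38 mm above the hatch plate, at the middle of the plate; moves with the hatch. Can be pinched from straight above with the fingers to its front and back.
- turnbutton (a joint): Steel turnbutton at the left (+y) of the hatch's lower edge, turning about the wall's normal. Value in rad: 0 locked, bar pointing right (-y) below the hatch's lower flange; 1.57 free, bar pointing straight down the slope; stop at 1.6. About 1 N at the post turns it; it stays where left. The hatch must be fully shut before it can be turned back.
- button_post (a point): Middle of the turnbutton's upright round post, 14 mm thick, 38 mm long along the wall's normal, 52 mm from the pivot axis, 44 mm above the wall; the post can be pinched from above or pushed, and led round in an arc.
- button_pivot (a point): Point on the turnbutton's pivot axis level (along the normal) with button_post.
- brush_center (a point): Machine cleaning brush, black handle with bristles, 134 mm long (its y axis), 21 mm wide, 17 mm high, 50 g; lies flat. Point at its centre, 8 mm above its underside; grasp it here across its width. None if absent.
- board: Flat wooden drying board on the counter, fixed, 130 mm (x) by 285 mm (y), top 25 mm above the counter; the tools lie on it side by side, pointing roughly to or from the robot. Origin on the counter under its centre.
- peeler_center (a point): Y-shaped peeler, 131 mm long (its y axis; handle to +y), head 49 mm wide, handle 18 mm wide, 14 mm high, 70 g. Point half-way along, on the handle, 7 mm above its underside; grasp here across the handle. None if absent.
- scoop_center (a point): Black coffee scoop, 128 mm long (its y axis; bowl to +y), bowl 45 mm wide and 23 mm high, handle 12 mm wide, 35 g. Point half-way along, on the handle, 11 mm above its underside; grasp here across the handle. None if absent.
- flask: Small black flask with a stepped cap, 57 mm wide, 74 mm high, standing on the counter next to the cabinet; bystander. Origin at its underside.
- caddy: Bamboo box with sugar sticks standing between the board and the flask, 60 x 68 mm, 92 mm high; bystander. Origin at its underside.

How it is judged:
By the outcome, as a careful person would: the job done as asked, in the order asked, and still so for the second after the job is handed in, with the robot touching nothing.
Of brush, peeler, scoop only 2 to 3 are there at a start; the rules pass over those that are not, and their reading is None.
At some moment in a run one of brush, peeler, scoop may be knocked a few centimetres aside while the robot is not near it.
It also fails if it takes over 208 s, if anything falls off the work surface, if the arm or the gripper's body presses on something with over 40 N, if the wrist force passes 120 N, or if a joint passes its speed limit or range.

### The arm

A 6-joint arm with a two-finger parallel gripper is mounted at the origin on a cart in front of the work surface, level with it; the furniture and walls round the work are solid. World frame = base frame: x ahead of the robot, y to its left, z up, the work surface at z = 0. Lengths are in m, angles in rad, forces in N, time in s.
With the tool pointing down it reaches from about 0.325 to 0.775 m from the base axis. Payload 5.5 kg.
Tool frame: the origin (TCP) lies between the finger pads; the fingertips stand 8 mm ahead of it and the grasp point (between the pads) lies 11 mm behind it (tcp_to_tips is the distance from the TCP to the fingertips, in m); z points along the fingers, y is the direction in which the jaws open and shut (so a half turn about z gives the same grasp; the last joint's range is limited). The gripper opens to 88 mm and grips with 3 to 60 N. Pads are 20 mm wide; open, the fingers measure 115 mm over their backs; the gripper's body (75 mm by 178 mm) begins 61 mm behind the grasp point.
Start: joints at [1.179, 0.091, 1.231, -0, 1.82, -0.057], TCP at [0.197, 0.567, 0.231] pointing down, gripper open.
Joint ranges: [-2.87, 2.87], [-0.86, 2.18], [0.17, 2.46], [-1.51, 4.65], [0.06, 2.69], [-2.65, 2.65]. Speed limits (rad/s): [2.57, 2.57, 3.01, 3.14, 3.14, 3.14].

### API

Orientations are given as a unit quaternion [w, x, y, z].
In Python, from bench import * gives the robot as it stands. Calls block until the motion is done:
- move_to(position, orientation): joint-space move of the TCP to a pose.
- move_l(position, speed=0.15, orientation=None): straight line of the TCP; orientation=None keeps the orientation; speed is the mean speed in m/s.
- movej(angles): joint-space move.
- gripper_open() and close(): open the fingers fully, or close them until they stop; the grip force is fixed at half the most.
- hold(seconds).
- inverse_kinematics(position, orientation): joint angles nearest the present ones, or None.
- state(): the state.
- get_image(name): name is "side" or "top" or "wrist"; returns a dict with "frame" (420x560x3 uint8, blue, green, red), "depth" (420x560 float32, m along the optical axis (not along the pixel's ray), 0 where there is no reading), "camera_matrix" (3x3 intrinsics, pixels), "view" (4x4, takes a point from world to camera coordinates). Camera axes: x right, y up, looking along -z (the intrinsics and any distortion apply to the point x, -y, -z); pixel columns grow to the right and rows downward; lengths in m; the calibration is good to about 2 mm. The wrist camera is an equidistant fisheye: a pixel r from the principal point sees the ray r / f radians off the axis. A picture is of the moment at which its call begins.
A pose or a line that the arm cannot do raises IKError and nothing moves.
- job_done(): hands the job in, once; it reports no verdict.
The state is a dict: "time": time; "joint_pos": joint angles; "dq": joint speeds; "joint_torque": joint torques, N m; "ee_pos": TCP position; "ee_rot": TCP orientation; "ft_force": force on the tool from outside, world axes, zero at the start; "moment": the same for the moment, N m; "finger_gap": finger opening in m.
Only numpy, scipy, OpenCV 4.12 (cv2) and the standard library are available. Lean on these libraries where they do the work, as an engineer would, in place of code of your own. Each camera call takes 0.05 s, during which the arm holds its last target.

## Working session

There is one attempt and no reset: what is moved stays moved. The work goes in short steps, each a Python script; the robot and the scene stay as the last script left them, time stands still between calls to the robot, and variables do not carry over. Pictures are saved under pics/ and viewed, and the job is handed in when it is done.

```bash
ls; mkdir -p pics; python3 - <<'E'
from bench import *
import cv2, numpy as np
print(state())
for n in ["side","top","wrist"]:
    g=get_image(n); cv2.imwrite(f"pics/{n}0.png",g["frame"]); np.savez(f"pics/{n}0.npz",**g)
    print(n,g["camera_matrix"].round(1).tolist(),g["view"].round(3).tolist(), (g["depth"]>0).mean())
E
```

```text
pics
{'time': 0.0, 'joint_pos': array([ 1.17932298e+00,  9.18738461e-02,  1.23189534e+00, -3.90754313e-05,
        1.81979561e+00, -5.66660652e-02]), 'dq': array([-2.01328754e-03,  4.29938508e-04, -6.63249066e-04,  9.21038090e-05,
        6.86463377e-05,  4.04628843e-04]), 'joint_torque': array([ 6.60535115e-04, -4.46452260e+01, -4.06445253e+01,  6.98657054e-02,
        2.91162851e-02, -1.24202943e-04]), 'ee_pos': array([0.19703802, 0.56642209, 0.22949256]), 'ee_rot': array([-2.00638125e-04,  1.66627497e-01,  9.86019424e-01, -9.65629533e-04]), 'ft_force': array([-0.17844379, -0.14591665,  0.83295965]), 'moment': array([0.0564203 , 0.03732071, 0.00348523]), 'finger_gap': 0.08789049296946527}
side [[384.6, 0.0, 283.5], [0.0, 384.6, 210.9], [0.0, 0.0, 1.0]] [[0.87, -0.493, 0.003, -0.426], [0.259, 0.462, 0.848, -0.224], [-0.419, -0.737, 0.53, -0.888], [0.0, 0.0, 0.0, 1.0]] 0.996296768707483
top [[504.1, 0.0, 267.6], [0.0, 504.1, 206.9], [0.0, 0.0, 1.0]] [[0.019, -1.0, -0.014, 0.002], [0.994, 0.017, 0.111, -0.501], [-0.11, -0.016, 0.994, -1.345], [0.0, 0.0, 0.0, 1.0]] 0.995875850340136
wrist [[325.2, 0.0, 279.0], [0.0, 325.2, 211.3], [0.0, 0.0, 1.0]] [[0.329, 0.944, -0.001, -0.598], [-0.902, 0.314, -0.295, 0.036], [-0.278, 0.098, 0.956, -0.391], [0.0, 0.0, 0.0, 1.0]] 0.9962712585034014
```

View pics/top0.png

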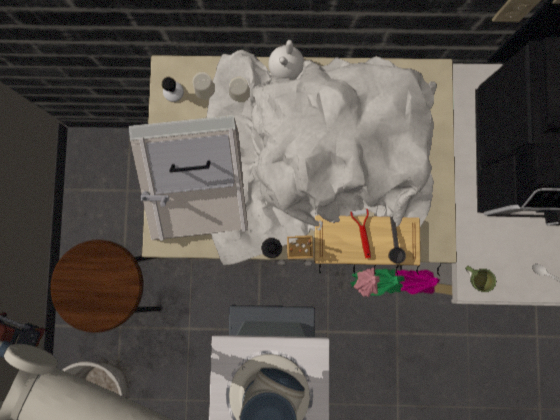

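View pics/side0.png

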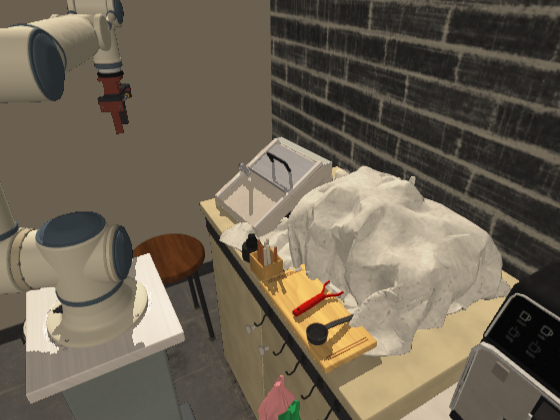

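View pics/wrist0.png

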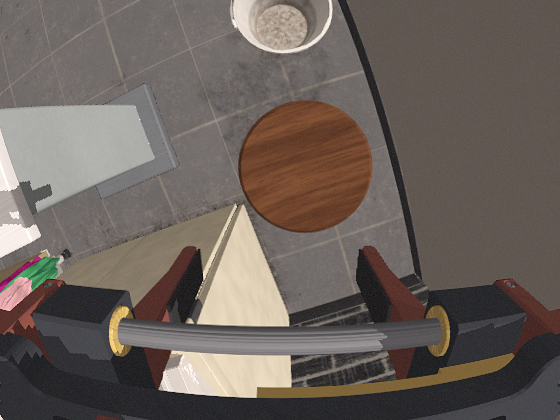

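The top view shows the cabinet at upper left, with its handle at (190,166) and its turnbutton near (152,198). The board is at (365,240) with the red peeler at (363,236) and the black scoop at (397,250). I see no brush. Next I'll zoom in and deproject.

```bash
cat > h.py <<'E'
import numpy as np, cv2
def load(n): return dict(np.load(f"pics/{n}.npz"))
def cloud(g):
    K=g["camera_matrix"];V=g["view"];d=g["depth"]
    v,u=np.mgrid[:d.shape[0],:d.shape[1]]
    p=np.stack([(u-K[0,2])/K[0,0]*d,-(v-K[1,2])/K[1,1]*d,-d],-1)
    R=V[:3,:3];t=V[:3,3]
    w=(p-t)@R  # R^T(p-t)
    w[d<=0]=np.nan
    return w
def proj(g,P):
    K=g["camera_matrix"];V=g["view"];P=np.atleast_2d(P)
    c=P@V[:3,:3].T+V[:3,3]
    return np.stack([K[0,2]+K[0,0]*c[:,0]/-c[:,2],K[1,2]-K[1,1]*c[:,1]/-c[:,2]],-1)
def rayplane(g,uv,z):
    K=g["camera_matrix"];V=g["view"];R=V[:3,:3];o=-R.T@V[:3,3]
    uv=np.atleast_2d(uv)
    d=np.stack([(uv[:,0]-K[0,2])/K[0,0],-(uv[:,1]-K[1,2])/K[1,1],-np.ones(len(uv))],-1)@R
    return o+d*((z-o[2])/d[:,2])[:,None]
E
python3 - <<'E'
from h import *
g=load("top0");w=cloud(g)
a=cv2.resize(g["frame"][105:275,120:260],None,fx=4,fy=4,interpolation=cv2.INTER_CUBIC);b=cv2.resize(g["frame"][195:275,255:435],None,fx=4,fy=4,interpolation=cv2.INTER_CUBIC)
cv2.imwrite("pics/c1.png",a[:600]);cv2.imwrite("pics/c2.png",b)
s=load("side0");cv2.imwrite("pics/c3.png",cv2.resize(s["frame"][125:265,190:350],None,fx=4,fy=4,interpolation=cv2.INTER_CUBIC))
for uv in [(190,166),(145,197),(165,200),(200,215),(190,150),(140,130),(235,124),(240,200),(210,235),(272,247),(300,247),(320,245),(416,240),(363,238),(365,250),(397,255),(397,225),(345,255)]:
    print(uv,w[uv[1],uv[0]].round(3))
E
```

```text
(190, 166) [0.582 0.201 0.178]
(145, 197) [0.511 0.323 0.12 ]
(165, 200) [0.502 0.268 0.139]
(200, 215) [0.473 0.19  0.058]
(190, 150) [0.626 0.206 0.159]
(140, 130) [0.673 0.331 0.17 ]
(235, 124) [0.699 0.096 0.143]
(240, 200) [0.512 0.083 0.086]
(210, 235) [ 0.424  0.17  -0.003]
(272, 247) [ 0.391 -0.003  0.075]
(300, 247) [ 0.395 -0.08  -0.   ]
(320, 245) [ 0.401 -0.132  0.024]
(416, 240) [ 0.419 -0.391  0.023]
(363, 238) [ 0.421 -0.246  0.04 ]
(365, 250) [ 0.389 -0.251  0.039]
(397, 255) [ 0.377 -0.338  0.032]
(397, 225) [ 0.458 -0.34   0.027]
(345, 255) [ 0.375 -0.199  0.028]
```

View pics/c1.png

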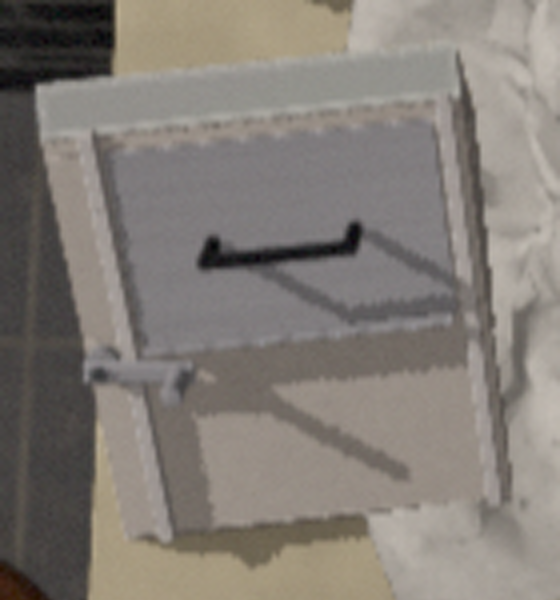

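View pics/c2.png

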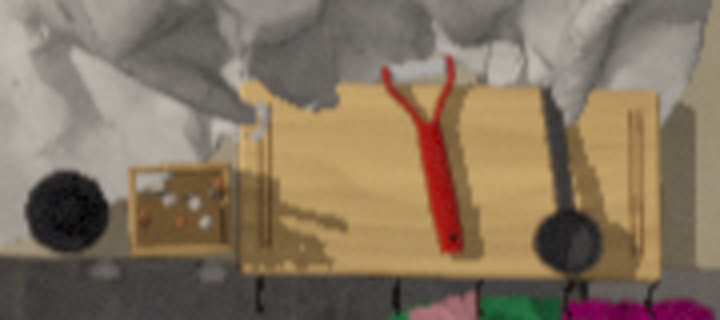

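View pics/c3.png

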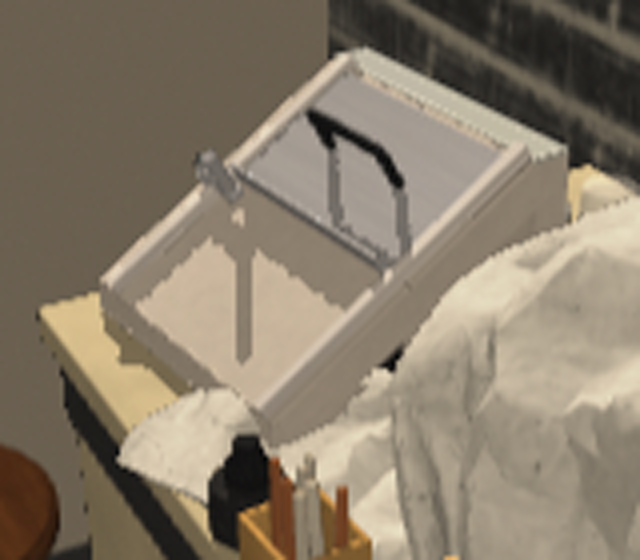

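```bash
python3 - <<'E'
from h import *
for nm in ["top0","side0"]:
    g=load(nm);w=cloud(g);f=g["frame"].astype(int)
    x,y,z=w[...,0],w[...,1],w[...,2]
    m=(f.max(-1)<60)&(z>0.13)&(z<.2)&(y>.12)&(y<.3)&(x>.52)&(x<.68)
    p=w[m];print(nm,"handle",m.sum(),p.mean(0).round(4),p.min(0).round(3),p.max(0).round(3))
    q=p[p[:,2]>.165]
    u,s,vt=np.linalg.svd(q[:,:2]-q[:,:2].mean(0));d=vt[0]*np.sign(vt[0][1]);pr=(q[:,:2]-q[:,:2].mean(0))@d
    mid=q[:,:2].mean(0)+d*(pr.min()+pr.max())/2
    print(" bar yaw deg",np.degrees(np.arctan2(-d[0],d[1])),"len",np.ptp(pr),"mid",mid,q[:,2].mean())
    # hatch/wall plane points
    for xr,yr in [((.55,.66),(.13,.28))]:
        mm=(x>xr[0])&(x<xr[1])&(y>yr[0])&(y<yr[1])&(z<.2)
        P=w[mm]
        from numpy.linalg import svd
        best=None;rng=np.random.default_rng(0)
        for _ in range(300):
            a=P[rng.choice(len(P),3,replace=False)];n=np.cross(a[1]-a[0],a[2]-a[0]);
            if np.linalg.norm(n)<1e-9: continue
            n/=np.linalg.norm(n);c=(abs((P-a[0])@n)<.002).sum()
            if best is None or c>best[0]: best=(c,n,a[0])
        I=P[abs((P-best[2])@best[1])<.002];c=I.mean(0);n=svd(I-c,full_matrices=False)[2][2];n*=np.sign(n[2])
        print(" plane n",n.round(4),"tilt",np.degrees(np.arccos(n[2])).round(2),"yaw",np.degrees(np.arctan2(-n[1],-n[0])).round(2),len(I),len(P),"c",c.round(4))
    m=(z>.11)&(z<.17)&(x>.47)&(x<.525)&(y>.24)&(y<.34)
    p=w[m];print(" button",len(p));v,u=np.nonzero(m)
    for a in np.c_[u,v,p.round(3)][:: max(1,len(p)//40)]:print(a)
E
```

```text
top0 handle 145 [0.5788 0.2047 0.1742] [0.569 0.155 0.147] [0.601 0.251 0.183]
 bar yaw deg 7.084711335336019 len 0.09699574116717602 mid [0.57758576 0.2029102 ] 0.17617125221096055
 plane n [-0.5008 -0.0607  0.8634] tilt 30.3 yaw 6.92 1445 2805 c [0.6054 0.2029 0.1437]
 button 188
[1.45e+02 1.92e+02 5.25e-01 3.25e-01 1.16e-01]
[1.58e+02 1.92e+02 5.24e-01 2.89e-01 1.26e-01]
[1.62e+02 1.92e+02 5.24e-01 2.80e-01 1.21e-01]
[1.67e+02 1.92e+02 5.25e-01 2.68e-01 1.20e-01]
[1.47e+02 1.93e+02 5.22e-01 3.21e-01 1.13e-01]
[1.57e+02 1.93e+02 5.22e-01 2.93e-01 1.21e-01]
[1.41e+02 1.95e+02 5.16e-01 3.34e-01 1.18e-01]
[1.45e+02 1.95e+02 5.17e-01 3.25e-01 1.15e-01]
[1.49e+02 1.95e+02 5.17e-01 3.14e-01 1.19e-01]
[1.53e+02 1.95e+02 5.17e-01 3.05e-01 1.14e-01]
[1.57e+02 1.95e+02 5.18e-01 2.94e-01 1.13e-01]
[1.61e+02 1.95e+02 5.17e-01 2.84e-01 1.16e-01]
[1.65e+02 1.95e+02 5.18e-01 2.74e-01 1.11e-01]
[1.43e+02 1.96e+02 5.14e-01 3.29e-01 1.17e-01]
[1.47e+02 1.96e+02 5.14e-01 3.19e-01 1.16e-01]
[1.51e+02 1.96e+02 5.14e-01 3.09e-01 1.17e-01]
[1.55e+02 1.96e+02 5.14e-01 2.98e-01 1.18e-01]
[1.59e+02 1.96e+02
[... 4591 characters left out ...]
8e+02 1.70e+02 5.11e-01 2.72e-01 1.15e-01]
[2.49e+02 1.70e+02 5.15e-01 2.74e-01 1.14e-01]
[2.54e+02 1.70e+02 5.24e-01 2.54e-01 1.20e-01]
[2.45e+02 1.71e+02 5.01e-01 2.74e-01 1.14e-01]
[2.46e+02 1.71e+02 5.02e-01 2.69e-01 1.15e-01]
[2.47e+02 1.71e+02 5.05e-01 2.66e-01 1.16e-01]
[2.48e+02 1.71e+02 5.09e-01 2.69e-01 1.14e-01]
[2.49e+02 1.71e+02 5.14e-01 2.70e-01 1.12e-01]
[2.50e+02 1.71e+02 5.17e-01 2.70e-01 1.11e-01]
[2.55e+02 1.71e+02 5.23e-01 2.45e-01 1.21e-01]
[2.46e+02 1.72e+02 5.03e-01 2.71e-01 1.11e-01]
[2.47e+02 1.72e+02 5.06e-01 2.70e-01 1.11e-01]
[2.48e+02 1.72e+02 5.08e-01 2.66e-01 1.12e-01]
[2.49e+02 1.72e+02 5.12e-01 2.67e-01 1.10e-01]
[2.50e+02 1.72e+02 5.13e-01 2.61e-01 1.13e-01]
```

```bash
cat >> h.py <<'E'
from scipy.spatial.transform import Rotation as Ro
def quat(jaw_deg, tilt_deg=0, yaw_deg=None):
    """tool down, jaws (tool y) at world angle jaw_deg; then tilted about cabinet y axis so tool z=-normal"""
    a=np.radians(jaw_deg); y=np.array([np.cos(a),np.sin(a),0]); z=np.array([0,0,-1.]); x=np.cross(y,z)
    R=np.stack([x,y,z],1)
    if tilt_deg:
        b=np.radians(yaw_deg); ax=np.array([-np.sin(b),np.cos(b),0])
        R=Ro.from_rotvec(-np.radians(tilt_deg)*ax).as_matrix()@R
    q=Ro.from_matrix(R).as_quat(); return np.array([q[3],q[0],q[1],q[2]])
def Rm(q): return Ro.from_quat([q[1],q[2],q[3],q[0]]).as_matrix()
def wcloud(g):
    K=g["camera_matrix"];V=g["view"];d=g["depth"]
    v,u=np.mgrid[:d.shape[0],:d.shape[1]]
    a=(u-K[0,2])/K[0,0];b=(v-K[1,2])/K[1,1];r=np.hypot(a,b)+1e-12
    t=np.tan(np.minimum(r,1.5))/r
    p=np.stack([a*t*d,-b*t*d,-d],-1)
    w=(p-V[:3,3])@V[:3,:3]; w[(d<=0)|(r>1.35)]=np.nan
    return w
E
python3 - <<'E'
from bench import *
from h import *
s=state();g=load("wrist0");V=g["view"];o=-V[:3,:3].T@V[:3,3];R=Rm(s["ee_rot"])
print("cam in tool",R.T@(o-s["ee_pos"]),"look",R.T@(-V[2,:3]))
w=cloud(load("top0"))
m=(w[...,0]<.6)&(w[...,1]<.08)&(w[...,1]>-.45)&(w[...,0]>.3)
for x0 in np.arange(.34,.66,.04):
  print(round(x0,2),[ round(float(np.nanmax(np.where((abs(w[...,0]-x0)<.02)&(abs(w[...,1]-y0)<.02),w[...,2],-1))),2) for y0 in np.arange(-.42,.12,.04)])
for P in [(.5,.2,.36)]:
  print(inverse_kinematics(P,quat(7)))
b=np.radians(7);
for P,q in [((.4,.2,.2),quat(7,30,7)),((.577,.2,.17),quat(7,30,7)),((.45,.19,.12),quat(7,30,7)),((.45,.19,.12),quat(7,0,7)),((.5,.27,.13),quat(97)),((.45,.31,.1),quat(97))]:
  print(P,Rm(q)[:,2].round(2),inverse_kinematics(P,q))
E
```

```text
cam in tool [ 0.08103048 -0.00124142 -0.1533453 ] look [-2.95025758e-01  5.06317822e-04  9.55489166e-01]
0.34 [-0.08, 0.03, 0.05, 0.03, 0.03, 0.03, 0.03, 0.03, 0.03, -0.23, -0.22, -0.82, 0.0, 0.01]
0.38 [0.02, 0.03, 0.05, 0.05, 0.04, 0.03, 0.04, 0.03, 0.1, 0.1, 0.08, 0.08, 0.02, 0.02]
0.42 [0.02, 0.03, 0.05, 0.03, 0.05, 0.04, 0.03, 0.03, 0.1, 0.1, 0.07, 0.07, 0.05, 0.04]
0.46 [0.02, 0.03, 0.05, 0.03, 0.04, 0.04, 0.06, 0.09, 0.07, 0.09, 0.02, 0.03, 0.07, 0.07]
0.5 [0.03, 0.06, 0.09, 0.05, 0.13, 0.05, 0.13, 0.15, 0.15, 0.14, 0.14, 0.08, 0.09, 0.09]
0.54 [0.07, 0.14, 0.15, 0.14, 0.15, 0.18, 0.18, 0.16, 0.18, 0.18, 0.15, 0.14, 0.09, 0.13]
0.58 [0.12, 0.15, 0.16, 0.16, 0.16, 0.2, 0.2, 0.19, 0.2, 0.2, 0.16, 0.15, 0.08, 0.14]
0.62 [0.13, 0.16, 0.15, 0.16, 0.18, 0.2, 0.2, 0.2, 0.21, 0.2, 0.19, 0.17, 0.04, 0.16]
[ 3.17327941e-01 -7.56288244e-03  1.09909821e+00 -4.44089210e-16
  2.05005733e+00  1.95154893e-01]
(0.4, 0.2, 0.2) [ 0.5   0.06 -0.87] [ 0.54393746 -0.81346951  2.06651506 -0.20896976  1.40729405  0.4051259 ]
(0.577, 0.2, 0.17) [ 0.5   0.06 -0.87] [ 0.33777595 -0.33126874  1.80785068 -0.11724886  1.15405122  0.23508249]
(0.45, 0.19, 0.12) [ 0.5   0.06 -0.87] [ 0.43866711 -0.7010517   2.14649818 -0.1678083   1.19913272  0.33781118]
(0.45, 0.19, 0.12) [ 0.  0. -1.] [ 3.29853643e-01 -2.06284331e-01  1.71232547e+00 -4.44089210e-16
  1.63555151e+00  2.07680595e-01]
(0.5, 0.27, 0.13) [ 0.  0. -1.] [ 4.35263938e-01  9.12962072e-03  1.49315795e+00 -4.44089210e-16
  1.63930509e+00 -1.25770544e+00]
(0.45, 0.31, 0.1) [ 0.  0. -1.] [ 5.40969062e-01 -3.90868992e-02  1.59427509e+00 -4.44089210e-16
  1.58640446e+00 -1.15200031e+00]
```

```bash
python3 - <<'E'
from bench import *
from h import *
move_to([.47,.235,.30],quat(97))
g=get_image("wrist");cv2.imwrite("pics/w1.png",g["frame"]);np.savez("pics/w1.npz",**g);print(state()["time"],state()["ee_pos"])
w=wcloud(g)
for uv in [(280,100),(280,150),(280,200),(200,150),(350,200)]: print(uv,w[uv[1],uv[0]].round(3))
E
```

```text
1.8 [0.46966482 0.23576961 0.29972552]
(280, 100) [ 0.369  0.224 -0.   ]
(280, 150) [0.435 0.232 0.04 ]
(280, 200) [0.492 0.239 0.071]
(200, 150) [0.446 0.128 0.038]
(350, 200) [0.481 0.325 0.07 ]
```

View pics/w1.png

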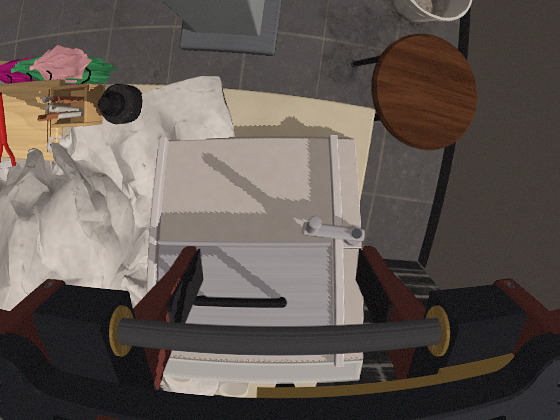

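Wrist view: the post's top is at about (312,222), the pivot knob at (356,234), and the handle bar runs along row 301 around columns 200–285. I'll measure these against the model.

```bash
python3 - <<'E'
from h import *
g=load("w1");w=wcloud(g);f=g["frame"].astype(int)
b=np.radians(7);C=np.array([.601,.2055,0]);Rc=np.array([[np.cos(b),-np.sin(b),0],[np.sin(b),np.cos(b),0],[0,0,1]])
L=(w-C)@Rc; Lx,Ly,Lz=L[...,0],L[...,1],L[...,2]-.1325
n=-.5*Lx+.866*Lz; s=.866*Lx+.5*Lz
u=np.arange(560)[None]+0*n;v=np.arange(420)[:,None]+0*n
# wall plane residual & yaw
m=(n>-.006)&(n<.006)&(s<-.09)&(s>-.2)&(abs(Ly)<.09); A=w[m];c=A.mean(0);nn=np.linalg.svd(A-c,full_matrices=False)[2][2];nn*=np.sign(nn[2])
print("wall",m.sum(),n[m].mean().round(4),nn.round(4),"yaw",np.degrees(np.arctan2(-nn[1],-nn[0])))
m=(n>.03)&(n<.075)&(s<-.055)&(s>-.11)&(Ly>.05)&(Ly<.11)&(v<260)
print("post",m.sum(),"n max",n[m].max(),"s",s[m].min(),s[m].max(),"y",Ly[m].min(),Ly[m].max()); t=m&(n>.058);print(" top",t.sum(),s[t].mean(),Ly[t].mean(), n[t].mean())
m=(n>.018)&(n<.045)&(s<-.055)&(s>-.11)&(Ly>.11)&(Ly<.16)
print("knob",m.sum(),n[m].max(),s[m].min(),s[m].max(),Ly[m].min(),Ly[m].max())
m=(f.max(-1)<70)&(n>.035)&(n<.06)&(abs(s)<.03)&(abs(Ly)<.07)&(v>280)&(v<312)
print("handle",m.sum(),n[m].max(),"s",s[m].min(),s[m].max(),s[m].mean(),"y",Ly[m].min(),Ly[m].max())
m=(n>.012)&(n<.03)&(s<-.05)&(s>-.08)&(abs(Ly)<.05)
print("flange",m.sum(),s[m].min(),s[m].max(),n[m].max())
# lateral walls: y extents along wall strip
m=(abs(n)<.02)&(s<-.1)&(s>-.18);print("y extent",np.percentile(Ly[m&(abs(Ly)<.16)],[0.2,99.8]))
h=np.histogram(Ly[(n>.01)&(n<.017)&(s<-.1)&(s>-.18)],bins=np.arange(-.15,.15,.005));print([ (round(e,3),k) for e,k in zip(h[1],h[0]) if k>5])
E
```

```text
wall 11690 -0.0006 [-0.4957 -0.062   0.8663] yaw 7.123678202803938
post 207 n max 0.0629441561944625 s -0.08832714227725247 -0.07522815602313751 y 0.07360844828379516 0.08748241027172253
 top 142 -0.08190038968483133 0.08024905317022905 0.06077085711255925
knob 343 0.02826683937811969 -0.08515698255269058 -0.06772569268534326 0.11009087021267125 0.14121367182473796
handle 820 0.05328770168361771 s -0.006256111735727106 0.0037118914143876233 -0.0012499276088048543 y -0.04420666288201916 0.05193323131022109
flange 430 -0.0675970181445247 -0.06273933053539335 0.02659880022223903
y extent [-0.11261632  0.14406833]
[(np.float64(-0.115), np.int64(105)), (np.float64(-0.11), np.int64(221)), (np.float64(-0.105), np.int64(103)), (np.float64(0.105), np.int64(84)), (np.float64(0.11), np.int64(258)), (np.float64(0.115), np.int64(176))]
```

```bash
cat >> h.py <<'E'
YAW=7.1
C=np.array([.600,.2074,0.])
def W(s,y,n,yaw=None,C_=None):
    b=np.radians(YAW);x=s*.866-n*.5
    return C+np.array([np.cos(b)*x-np.sin(b)*y,np.sin(b)*x+np.cos(b)*y,.1325+s*.5+n*.866])
def WL(x,y,z):
    b=np.radians(YAW);return C+np.array([np.cos(b)*x-np.sin(b)*y,np.sin(b)*x+np.cos(b)*y,z])
PIV=(-.081,.1305)
def post(th,n=.056): return W(PIV[0]-.052*np.sin(th),PIV[1]-.052*np.cos(th),n)+np.array([0,0,-.011])
def post2uv(g,P):
    pass
E
python3 - <<'E'
from bench import *
from h import *
q=quat(90+YAW)
p=post(0);print(p)
move_to(p+[0,0,.07],q)
move_l(p,speed=.1)
f0=state()["ft_force"]
close();s=state();print("gap",s["finger_gap"],s["ft_force"]-f0,s["ee_pos"])
if .01<s["finger_gap"]<.02:
    for th in np.linspace(0,1.585,11)[1:]:
        move_l(post(th),speed=.08); s=state();print(round(th,2),(s["ft_force"]).round(1),round(s["finger_gap"],4),s["time"])
E
```

```text
[0.49290387 0.27316707 0.129496  ]
gap 0.01319061518018768 [-0.01728229  5.96296949  0.32692917] [0.49275679 0.27473259 0.12947162]
0.16 [ 1.5  6.3 -1. ] 0.0132 4.55
0.32 [ 2.4 10.7 -2.3] 0.0133 4.8
0.48 [ 2.8 10.1 -2. ] 0.0135 5.05
0.63 [ 3.8  8.4 -0.8] 0.0135 5.3
0.79 [ 3.8  6.2 -0.6] 0.0134 5.55
0.95 [ 2.5  5.9 -0.9] 0.0129 5.8
1.11 [ 3.9  2.6 -0.6] 0.0131 6.05
1.27 [ 1.  -0.4  0.5] 0.0128 6.3
1.43 [-4.7 -2.7  0.5] 0.0128 6.55
1.58 [-8.2 -2.9  0.4] 0.0125 6.8
```

```bash
python3 - <<'E'
from bench import *
from h import *
gripper_open()
p=state()["ee_pos"]
move_l(p+[0,0,.08],speed=.15)
# handle approach along wall normal, tool tilted 30
q=quat(YAW,30,YAW)
zt=Rm(q)[:,2]
grasp=W(0,0.0,.047+.004)      # grasp point a bit outside bar centre
move_to(grasp+zt*.011-zt*.10,q)
g=get_image("top");cv2.imwrite("pics/t2.png",cv2.resize(g["frame"][105:275,120:260],None,fx=3,fy=3));np.savez("pics/t2.npz",**g)
g=get_image("wrist");cv2.imwrite("pics/w2.png",g["frame"]);np.savez("pics/w2.npz",**g);print(state()["time"],state()["ee_pos"])
E
```

```text
10.0417 [0.53042927 0.19904265 0.25289699]
```

View pics/t2.png

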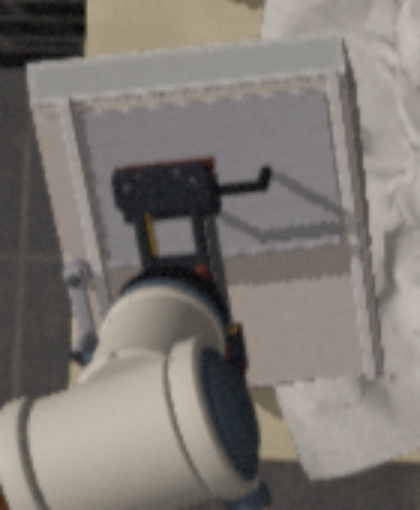

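View pics/w2.png

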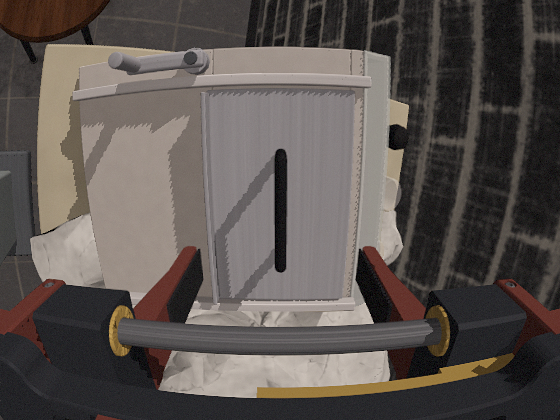

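The wrist view shows the turnbutton bar pointing down the slope (pivot (195,60), post (125,62)). The handle at column 281 sits midway between the jaws. I'll pinch it and slide the hatch open.

```bash
python3 - <<'E'
from bench import *
from h import *
q=quat(YAW,30,YAW); zt=Rm(q)[:,2]
def hp(d): return W(-d,0,.051)+zt*.011
move_l(hp(0),speed=.1)
f0=state()["ft_force"];close();s=state();print("gap",s["finger_gap"],(s["ft_force"]-f0).round(1))
if .006<s["finger_gap"]<.016:
    for d in [.03,.06,.09,.12,.1285,.132]:
        move_l(hp(d),speed=.08);s=state();print(d,s["ft_force"].round(1),round(s["finger_gap"],4),(s["ee_pos"]-hp(d)).round(4),s["time"])
E
```

```text
gap 0.008969765788837718 [0.2 0.  0.2]
0.03 [-6.5 -0.9  1.3] 0.0093 [-0.0009 -0.0001 -0.0006] 12.9083
0.06 [-5.  -1.2  0.8] 0.0088 [-0.0006 -0.0001 -0.0004] 13.4333
0.09 [-4.8 -0.1  0.1] 0.0089 [-0.0005 -0.     -0.0004] 13.9583
0.12 [-4.6 -0.3  0.2] 0.0093 [-0.0004 -0.     -0.0003] 14.4833
0.1285 [-2.1  1.2 -1.1] 0.0091 [-0.0002  0.     -0.0002] 14.7417
0.132 [16.1  3.5 -7.4] 0.0092 [0.0023 0.0003 0.0015] 14.9917
```

```bash
python3 - <<'E'
from bench import *
from h import *
q=quat(YAW,30,YAW); zt=Rm(q)[:,2]
gripper_open()
p=state()["ee_pos"]; move_l(p-zt*.09,speed=.15)
move_to([.50,.20,.34],quat(90+YAW))
g=get_image("wrist");cv2.imwrite("pics/w3.png",g["frame"]);np.savez("pics/w3.npz",**g)
g=get_image("top");cv2.imwrite("pics/t3.png",g["frame"]);np.savez("pics/t3.npz",**g)
print(state()["time"])
E
```

```text
18.625
```

View pics/w3.png

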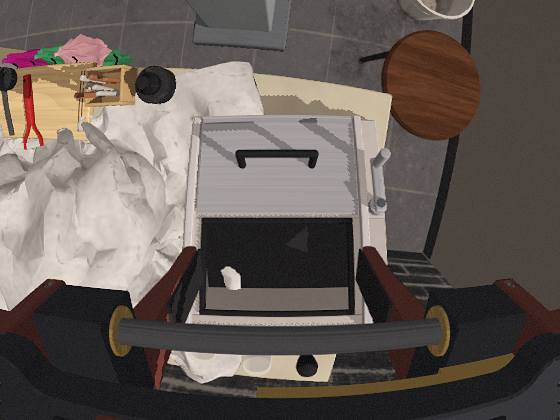

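View pics/t3.png

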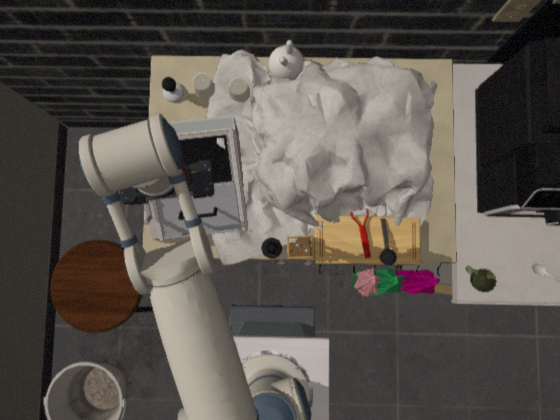

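The scoop has been knocked (its bowl is now at (388,257) in the top view), so I'll re-measure the tools. The port is open in the wrist view, with the rim spanning columns 200–355 and rows 217–315. I'll measure both.

```bash
python3 - <<'E'
from h import *
g=load("w3");K=g["camera_matrix"];V=g["view"];R=V[:3,:3];o=-R.T@V[:3,3]
f=g["frame"].astype(int)
m=((f.max(-1)<45)).astype(np.uint8); m[:200]=0;m[:, :185]=0;m[:,370:]=0;m[318:]=0
# edges: scan lines; dark extents
b=np.radians(YAW);nv=np.array([-.5*np.cos(b),-.5*np.sin(b),.866]);Rc=np.array([[np.cos(b),-np.sin(b),0],[np.sin(b),np.cos(b),0],[0,0,1]])
P0=C+[0,0,.1325]
def tow(u,v,n=.003):
    a=(u-K[0,2])/K[0,0];c=(v-K[1,2])/K[1,1];r=np.hypot(a,c);t=np.sin(r)/r
    d=np.array([a*t,-c*t,-np.cos(r)])@R
    k=((P0+nv*n-o)@nv)/(d@nv);L=(o+d*k-P0)@Rc
    return L[0]*.866+L[2]*.5,L[1]
for v in [230,240,250,260]:
    c=np.nonzero(m[v])[0]; print(v,c.min(),c.max(),[np.round(tow(x,v),4) for x in (c.min()-.5,c.max()+.5)])
for u in [220,250,280,310,340]:
    c=np.nonzero(m[:,u])[0]; print(u,c.min(),c.max(),[np.round(tow(u,x),4) for x in (c.min()-.5,c.max()+.5)])
w=wcloud(g)
L=(w-P0)@Rc;n=-.5*L[...,0]+.866*L[...,2];s=.866*L[...,0]+.5*L[...,2];y=L[...,1]
h=np.histogram(y[(n>.01)&(n<.016)&(s<-.08)&(s>-.18)],bins=np.arange(-.13,.13,.0025));print([(round(float(e),4),int(k)) for e,k in zip(h[1],h[0]) if k>15])
q=(f.max(-1)<60)&(n>.035)&(n<.06)&(abs(s+.13)<.02)&(abs(y)<.07);print("handle",q.sum(),s[q].mean(),y[q].min(),y[q].max(),n[q].max())
a=f[200:330,180:380].astype(np.uint8);cv2.imwrite("pics/c4.png",cv2.resize(a,None,fx=4,fy=4))
t=load("t3");cv2.imwrite("pics/c5.png",cv2.resize(t["frame"][195:275,255:435],None,fx=4,fy=4,interpolation=cv2.INTER_CUBIC))
E
```

```text
230 202 352 [array([-0.0443, -0.0946]), array([-0.0441,  0.0971])]
240 202 352 [array([-0.0314, -0.0941]), array([-0.0313,  0.0965])]
250 198 360 [array([-0.0186, -0.0988]), array([-0.0184,  0.1065])]
260 191 367 [array([-0.0058, -0.1076]), array([-0.0055,  0.1153])]
220 218 314 [array([-0.0605, -0.071 ]), array([ 0.0613, -0.0687])]
250 218 315 [array([-0.0606, -0.0326]), array([ 0.0616, -0.0316])]
280 218 316 [array([-0.0605,  0.0051]), array([0.0625, 0.005 ])]
310 218 315 [array([-0.0605,  0.043 ]), array([0.0617, 0.0415])]
340 218 314 [array([-0.0603,  0.0814]), array([0.0616, 0.0787])]
[(-0.115, 105), (-0.1125, 126), (-0.11, 121), (-0.1075, 133), (-0.105, 24), (0.105, 44), (0.1075, 137), (0.11, 130), (0.1125, 121), (0.115, 69)]
handle 618 -0.1278668966253342 -0.04721037911354967 0.049460446082538384 0.05250438170591008
```

View pics/c4.png

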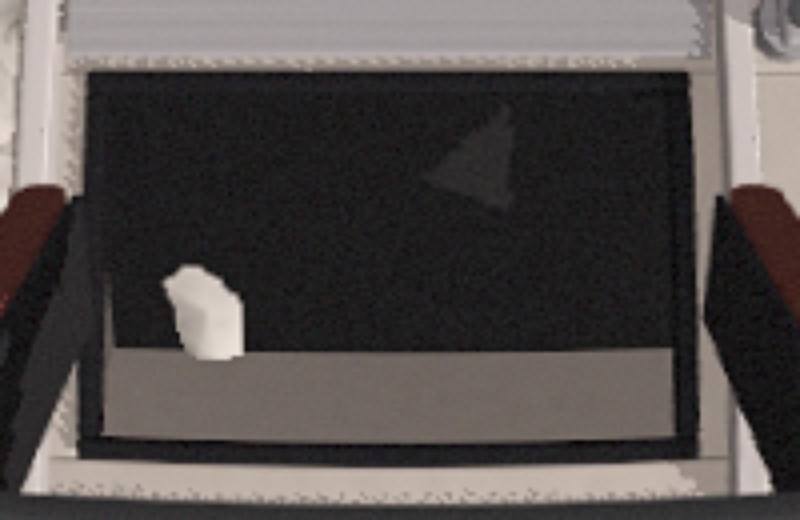

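View pics/c5.png

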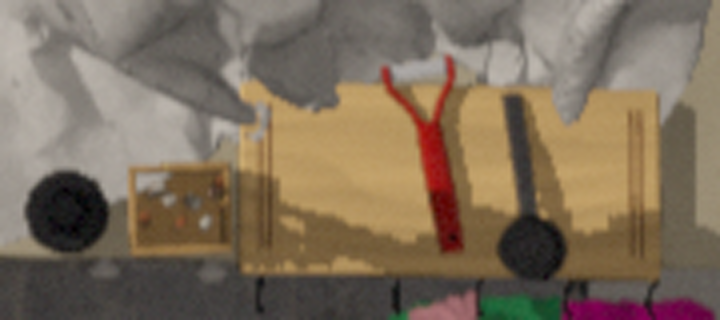

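```bash
sed -i 's/^C=np.array.*/C=np.array([.600,.2083,0.])/' h.py; cat >> h.py <<'E'
def ends(P):
    c=P.mean(0);d=np.linalg.svd(P-c,full_matrices=False)[2][0];d=d*np.sign(d[0]);t=(P-c)@d
    return c,d,t
def tools(g,verb=True):
    f=g["frame"].astype(int);w=cloud(g);x,y,z=w[...,0],w[...,1],w[...,2]
    on=(x>.31)&(x<.50)&(y<-.125)&(y>-.42)&(z<.075)
    B,G,Rr=f[...,0],f[...,1],f[...,2]
    red=on&(Rr>60)&(Rr>2.5*G)&(Rr>2.5*B)
    dark=on&(f.max(-1)<75)&((f.max(-1)-f.min(-1))<22)&(z>.026)
    out={}
    for nm,m,zz in [("peeler",red,.036),("scoop",dark,.04)]:
        k,lab,st,_=cv2.connectedComponentsWithStats(m.astype(np.uint8),connectivity=8)
        if k<2: out[nm]=None;continue
        i=1+np.argmax(st[1:,4]);v,u=np.nonzero(lab==i)
        P=rayplane(g,np.c_[u,v],zz)[:,:2]; D=w[lab==i]
        out[nm]=(np.c_[u,v],P,D)
        if verb:
            c,d,t=ends(P);print(nm,len(P),"mean",c.round(4),"dir deg",np.degrees(np.arctan2(d[1],d[0])).round(1),"len",np.ptp(t).round(4),"x",P[:,0].min().round(3),P[:,0].max().round(3),"zmed",np.median(D[:,2]).round(4),"mid",(c+d*(t.min()+t.max())/2).round(4))
            for lo in np.arange(P[:,0].min(),P[:,0].max(),.0125):
                s=(P[:,0]>=lo)&(P[:,0]<lo+.0125);print("   x%.3f n%d y %.4f..%.4f z %.3f"%(lo+.006,s.sum(),P[s,1].min(),P[s,1].max(),np.nanmedian(D[s,2])))
    return out
E
python3 - <<'E'
from h import *
tools(load("t3"))
E
```

```text
peeler 210 mean [ 0.4236 -0.2485] dir deg 11.7 len 0.1267 x 0.37 0.497 zmed 0.0378 mid [ 0.4325 -0.2466]
   x0.376 n22 y -0.2650..-0.2517 z 0.037
   x0.389 n26 y -0.2624..-0.2490 z 0.039
   x0.401 n28 y -0.2597..-0.2464 z 0.038
   x0.414 n24 y -0.2571..-0.2437 z 0.039
   x0.426 n29 y -0.2545..-0.2411 z 0.038
   x0.439 n29 y -0.2545..-0.2384 z 0.038
   x0.451 n20 y -0.2492..-0.2357 z 0.036
   x0.464 n12 y -0.2519..-0.2250 z 0.037
   x0.476 n11 y -0.2573..-0.2143 z 0.038
   x0.489 n8 y -0.2573..-0.2143 z 0.034
   x0.501 n1 y -0.2573..-0.2573 z 0.038
scoop 277 mean [ 0.3945 -0.3089] dir deg 6.8 len 0.1212 x 0.353 0.473 zmed 0.033 mid [ 0.4126 -0.3067]
   x0.359 n52 y -0.3305..-0.2934 z 0.032
   x0.371 n69 y -0.3306..-0.2907 z 0.031
   x0.384 n52 y -0.3306..-0.2935 z 0.031
   x0.396 n14 y -0.3148..-0.3042 z 0.045
   x0.409 n14 y -0.3096..-0.3043 z 0.044
   x0.421 n18 y -0.3097..-0.3017 z 0.042
   x0.434 n13 y -0.3097..-0.3017 z 0.039
   x0.446 n18 y -0.3072..-0.2991 z 0.035
   x0.459 n19 y -0.3046..-0.2966 z 0.033
   x0.471 n8 y -0.3020..-0.2966 z 0.030
```

```bash
python3 - <<'E'
from h import *
w=cloud(load("t3"));x,y,z=w[...,0],w[...,1],w[...,2]
for a,b in [(.42,.44),(.44,.46),(.46,.475),(.475,.49)]:
  print(a,[round(float(np.nanmax(np.where((x>a)&(x<b)&(y>c)&(y<c+.03),z,-1))),3) for c in np.arange(-.40,-.03,.03)])
g=load("w3");w=wcloud(g);print(w[278,230],w[270,225],w[288,235], w[300,300],w[240,280])
E
```

```text
0.42 [0.033, 0.033, 0.031, 0.046, 0.041, 0.044, 0.031, 0.033, 0.035, 0.056, 0.057, 0.056, 0.013]
0.44 [0.033, 0.031, 0.033, 0.042, 0.04, 0.042, 0.033, 0.032, 0.033, 0.046, 0.037, 0.023, 0.017]
0.46 [0.034, 0.043, 0.044, 0.037, 0.041, 0.043, 0.039, 0.055, 0.07, 0.055, 0.077, 0.077, 0.018]
0.475 [0.032, 0.064, 0.065, 0.032, 0.037, 0.035, 0.043, 0.054, 0.098, 0.108, 0.078, 0.096, 0.112]
[0.68215385 0.14144817 0.0320348 ] [0.67001723 0.13216437 0.02941412] [0.70022985 0.15075935 0.03151057] [0.6890697  0.25507467 0.06444115] [0.60755798 0.21379863 0.02711224]
```

```bash
python3 - <<'E'
from bench import *
from h import *
a=np.radians(100.7); jd=np.array([np.cos(a),np.sin(a),0])
q=quat(100.7); p=np.array([.433,-.2475,0])+jd*.013
move_to([*p[:2],.16],q)
move_l([*p[:2],.06],speed=.15)
f0=state()["ft_force"]
move_l([*p[:2],.035],speed=.06);s=state();print((s["ft_force"]-f0).round(1),s["ee_pos"])
close();s=state();print("gap",s["finger_gap"],(s["ft_force"]-f0).round(1))
move_l([*p[:2],.16],speed=.15);s=state();print("gap",s["finger_gap"],s["time"])
g=get_image("wrist");cv2.imwrite("pics/w4.png",g["frame"])
g=get_image("side");cv2.imwrite("pics/s4.png",cv2.resize(g["frame"][220:380,210:410],None,fx=3,fy=3))
E
```

```text
[-1.1 -0.3  1.4] [ 0.4303439  -0.23459599  0.03447555]
gap 0.01680743179193791 [-0.3 -1.   2.4]
gap 0.016154941591894453 23.8167
```

View pics/w4.png

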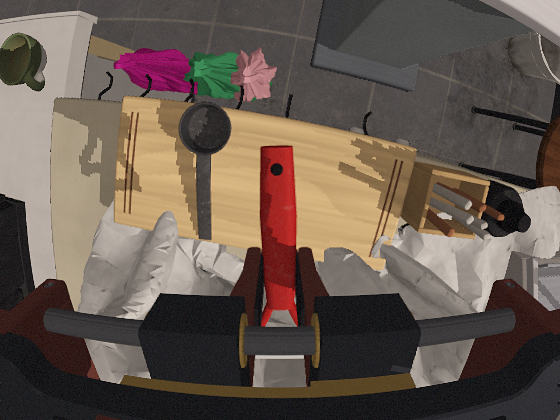

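View pics/s4.png

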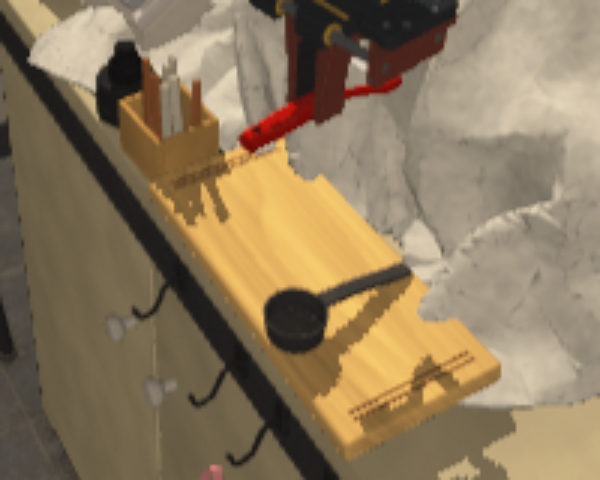

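The peeler is held level along the pads, and the scoop lies undisturbed. Now I'll drop the peeler through the port.

```bash
cat >> h.py <<'E'
def place(tag,dx=0.,dy=0.,zt=.184):
    from bench import move_to,move_l,hold,get_image,state,gripper_open
    p=WL(.0025+dx,dy,zt); q=quat(YAW)
    s=state()["ee_pos"]; move_l([s[0],s[1],.27],speed=.25)
    move_to(p+[0,0,.09],q); move_l(p+[0,0,.02],speed=.12)
    g=get_image("wrist");cv2.imwrite(f"pics/{tag}a.png",g["frame"]);np.savez(f"pics/{tag}a.npz",**g)
    print(state()["finger_gap"],state()["time"],state()["ee_pos"]-p)
def drop(tag,dx=0.,dy=0.,zt=.184):
    from bench import move_to,move_l,hold,get_image,state,gripper_open
    p=WL(.0025+dx,dy,zt)
    move_l(p,speed=.06);hold(.3);gripper_open();hold(.3);move_l(p+[0,0,.14],speed=.2)
    g=get_image("wrist");cv2.imwrite(f"pics/{tag}b.png",g["frame"]);np.savez(f"pics/{tag}b.npz",**g)
    g=get_image("top");cv2.imwrite(f"pics/{tag}t.png",g["frame"]);np.savez(f"pics/{tag}t.npz",**g)
    print(state()["time"])
E
python3 -c "
from h import *
place('pe')"
```

```text
0.016859659256491598 27.4167 [4.32309577e-04 1.94407952e-05 2.15113665e-02]
```

View pics/pea.png

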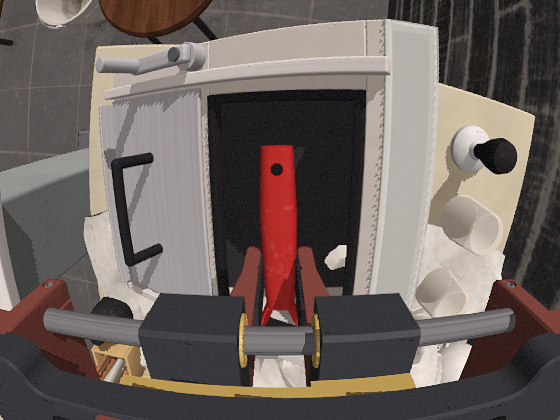

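```bash
python3 - <<'E'
from h import *
g=load("pea");w=wcloud(g);f=g["frame"].astype(int)
m=(f[...,2]>90)&(f[...,2]>3*f[...,1])&(f[...,2]>3*f[...,0])&(np.arange(420)[:,None]<330)&(w[...,2]>.15)&(abs(np.arange(560)[None]-280)<22)
b=np.radians(YAW);L=(w-C)@np.array([[np.cos(b),-np.sin(b),0],[np.sin(b),np.cos(b),0],[0,0,1]])
p=L[m];print(m.sum(),np.percentile(p,[1,50,99],axis=0).round(4))
E
```

```text
5399 [[-0.0067 -0.0322  0.2027]
 [ 0.0021  0.0251  0.2073]
 [ 0.0111  0.0643  0.2093]]
```

```bash
python3 -c "
from h import *
drop('pe')
tools(load('pet'))"
```

```text
30.6167
scoop 297 mean [ 0.3949 -0.3089] dir deg 7.2 len 0.1215 x 0.353 0.473 zmed 0.0341 mid [ 0.4127 -0.3066]
   x0.359 n53 y -0.3305..-0.2934 z 0.032
   x0.371 n71 y -0.3332..-0.2907 z 0.030
   x0.384 n57 y -0.3306..-0.2908 z 0.031
   x0.396 n17 y -0.3148..-0.3042 z 0.044
   x0.409 n19 y -0.3123..-0.3042 z 0.046
   x0.421 n20 y -0.3097..-0.3017 z 0.042
   x0.434 n14 y -0.3097..-0.2991 z 0.040
   x0.446 n17 y -0.3072..-0.2991 z 0.037
   x0.459 n20 y -0.3046..-0.2966 z 0.034
   x0.471 n9 y -0.3020..-0.2966 z 0.032
```

View pics/peb.png

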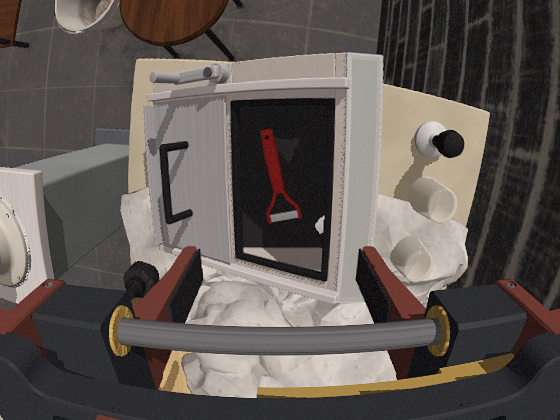

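View pics/pet.png

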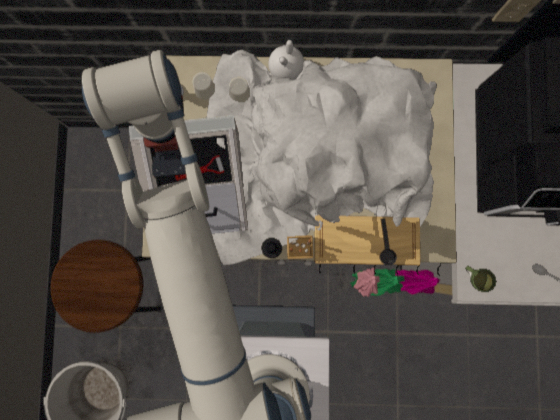

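The peeler lies flat inside the cabinet (wrist view around (280,175)). The scoop is steady on the board. Next I'll pick it up.

```bash
python3 - <<'E'
from bench import *
from h import *
q=quat(98); p=np.array([.417,-.3073,0])
move_to([*p[:2],.16],q)
g=get_image("wrist");cv2.imwrite("pics/w5.png",g["frame"]);w=wcloud(g);f=g["frame"].astype(int)
m=(f.max(-1)<75)&(w[...,0]>.34)&(w[...,0]<.49)&(w[...,1]<-.27)&(w[...,1]>-.345)&(w[...,2]>.027)&(w[...,2]<.06)
P=w[m];print(len(P),P.min(0).round(4),P.max(0).round(4))
for lo in np.arange(.35,.48,.0125):
    k=(P[:,0]>=lo)&(P[:,0]<lo+.0125)
    if k.sum(): print("%.3f n%d y %.4f %.4f z %.3f"%(lo+.006,k.sum(),*np.percentile(P[k,1],[2,98]),np.median(P[k,2])))
E
```

```text
3114 [ 0.3498 -0.3313  0.027 ] [ 0.476  -0.2874  0.0497]
0.356 n468 y -0.3266 -0.2918 z 0.030
0.368 n677 y -0.3302 -0.2886 z 0.029
0.381 n698 y -0.3288 -0.2899 z 0.029
0.394 n379 y -0.3215 -0.2973 z 0.044
0.406 n152 y -0.3119 -0.3006 z 0.044
0.419 n176 y -0.3108 -0.2994 z 0.042
0.431 n150 y -0.3094 -0.2984 z 0.040
0.444 n144 y -0.3086 -0.2971 z 0.037
0.456 n134 y -0.3070 -0.2956 z 0.034
0.469 n124 y -0.3062 -0.2947 z 0.030
0.481 n8 y -0.3049 -0.2951 z 0.028
```

View pics/w5.png

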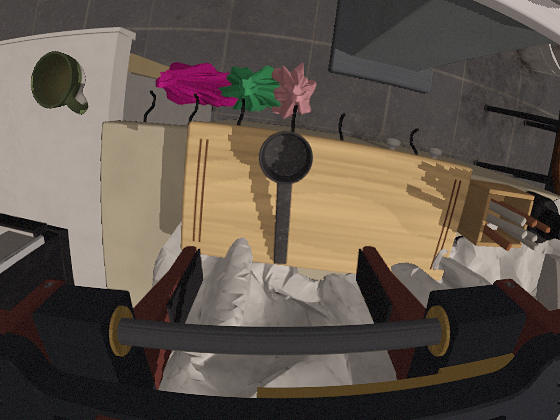

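```bash
python3 - <<'E'
from bench import *
from h import *
q=quat(95.5); p=np.array([.414,-.3055,0])
move_l([*p[:2],.06],speed=.15,orientation=q)
f0=state()["ft_force"]
move_l([*p[:2],.036],speed=.06);s=state();print((s["ft_force"]-f0).round(1),s["ee_pos"])
close();s=state();print("gap",s["finger_gap"],(s["ft_force"]-f0).round(1))
move_l([*p[:2],.16],speed=.15);s=state();print("gap",s["finger_gap"],s["time"])
if s["finger_gap"]>.005:
    place("sc",dx=.0)
E
```

```text
[-0.  -0.3 -0.6] [ 0.41380993 -0.30534511  0.03559006]
gap 0.012695024128601552 [ 0.7  0.6 -0.8]
gap 0.012473706792130956 36.35
0.01248507454526183 39.8833 [4.26557338e-04 3.11850451e-05 2.15487465e-02]
```

View pics/sca.png

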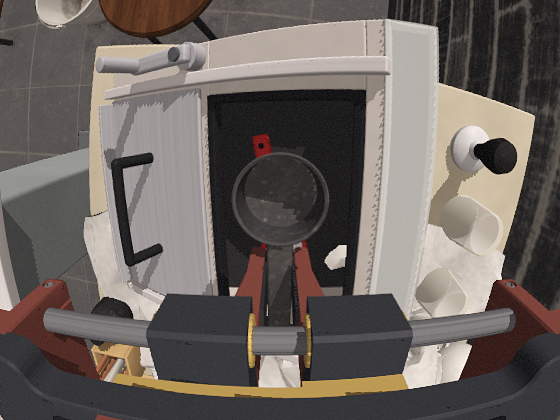

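```bash
python3 -c "
from h import *
drop('sc')
tools(load('sct'))"
```

```text
43.1417
```

View pics/scb.png

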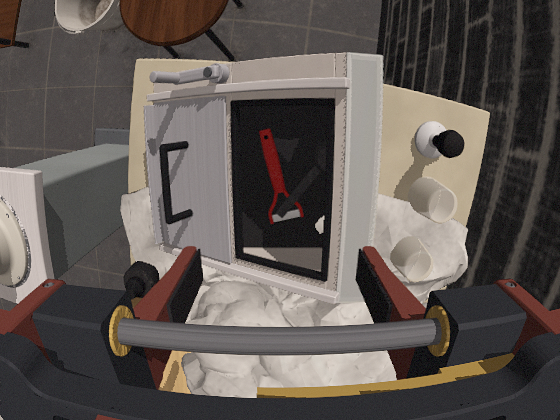

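View pics/sct.png

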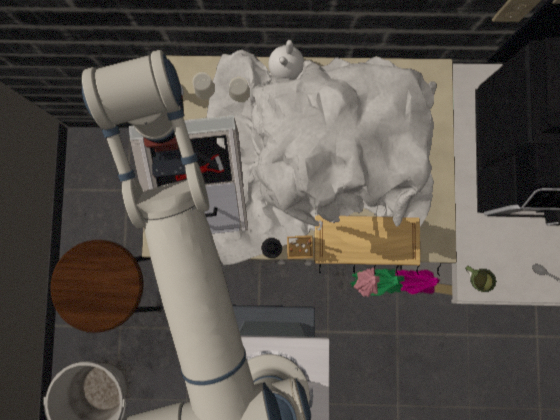

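```bash
python3 - <<'E'
from h import *
g=load("scb");f=g["frame"][90:285,220:345].astype(float)
cv2.imwrite("pics/c6.png",cv2.resize(np.clip(f*3.5,0,255).astype(np.uint8),None,fx=3,fy=3))
w=wcloud(g);b=np.radians(YAW);L=(w-C)@np.array([[np.cos(b),-np.sin(b),0],[np.sin(b),np.cos(b),0],[0,0,1]])
m=(abs(L[...,1])<.088)&(L[...,0]>-.035)&(L[...,0]<.08);m[:,:232]=0;m[:,332:]=0;m[:100]=0;m[275:]=0
I=m&(L[...,2]<.1)&(L[...,2]>.036);print(I.sum(),np.percentile(L[I],[0,1,50,99,100],axis=0).round(3))
E
```

```text
1737 [[-0.025 -0.073  0.036]
 [-0.022 -0.066  0.036]
 [ 0.003  0.002  0.041]
 [ 0.063  0.057  0.051]
 [ 0.064  0.06   0.052]]
```

View pics/c6.png

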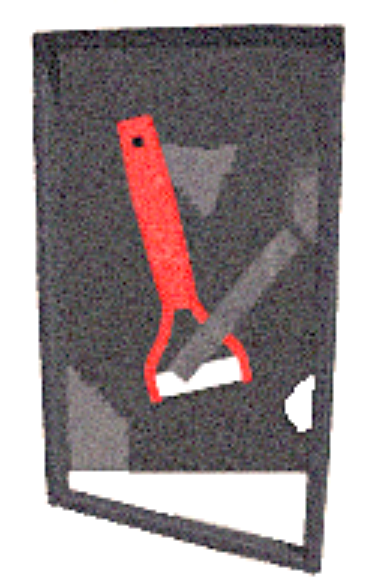

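Both tools are inside, with nothing above z 0.052. Now I'll shut the hatch.

```bash
python3 - <<'E'
from bench import *
from h import *
q=quat(YAW,30,YAW); zt=Rm(q)[:,2]
def hp(d): return W(-d,0,.051)+zt*.011
move_to(hp(.129)-zt*.10,q)
move_l(hp(.129),speed=.1)
f0=state()["ft_force"];close();s=state();print("gap",s["finger_gap"],(s["ft_force"]-f0).round(1))
if .006<s["finger_gap"]<.016:
    for d in [.1,.07,.04,.015,.002,-.0015,-.0035]:
        move_l(hp(d),speed=.08);s=state();print(d,s["ft_force"].round(1),round(s["finger_gap"],4),(s["ee_pos"]-hp(d)).round(4),s["time"])
E
```

```text
gap 0.009003936333916288 [-1.3  1.6  1.3]
0.1 [ 2.2  0.3 -0.9] 0.0096 [0.0004 0.     0.0002] 47.15
0.07 [ 0.2 -1.4 -0. ] 0.0093 [ 0.0001 -0.      0.0001] 47.675
0.04 [2.1 0.4 0.2] 0.0095 [ 0.0002 -0.      0.0001] 48.2
0.015 [ 2.  -0.3  0.9] 0.0092 [ 0.0002 -0.      0.0002] 48.6583
0.002 [ 0.1 -1.3 -0.6] 0.0095 [ 0.0001 -0.      0.0001] 48.9667
-0.0015 [-4.5 -2.5  0.7] 0.009 [-0.0005 -0.0001 -0.0004] 49.2167
-0.0035 [-15.2  -4.2   3.6] 0.009 [-0.0021 -0.0003 -0.0014] 49.4667
```

```bash
python3 - <<'E'
from bench import *
from h import *
q=quat(YAW,30,YAW); zt=Rm(q)[:,2]
gripper_open(); p=state()["ee_pos"]; move_l(p-zt*.10,speed=.15)
q=quat(90+YAW); P=post(1.585)
move_to(P+[0,0,.12],q)
g=get_image("wrist");cv2.imwrite("pics/w6.png",g["frame"]);np.savez("pics/w6.npz",**g);w=wcloud(g)
b=np.radians(YAW);L=(w-C)@np.array([[np.cos(b),-np.sin(b),0],[np.sin(b),np.cos(b),0],[0,0,1]]);Lz=L[...,2]-.1325
n=-.5*L[...,0]+.866*Lz;s=.866*L[...,0]+.5*Lz;y=L[...,1]
t=(n>.058)&(n<.07)&(y>.09)&(y<.16)&(s<-.1)&(s>-.16);print("post top",t.sum(),s[t].mean(),y[t].mean(),n[t].mean())
m=(n>.012)&(n<.03)&(s<-.05)&(s>-.08)&(abs(y)<.05);print("flange",m.sum(),np.percentile(s[m],[1,50,99]))
print(state()["time"])
E
```

```text
post top 209 -0.12660126847243974 0.12938653852541707 0.060461843362666454
flange 208 [-0.06667814 -0.06471158 -0.06258013]
52.8417
```

View pics/w6.png

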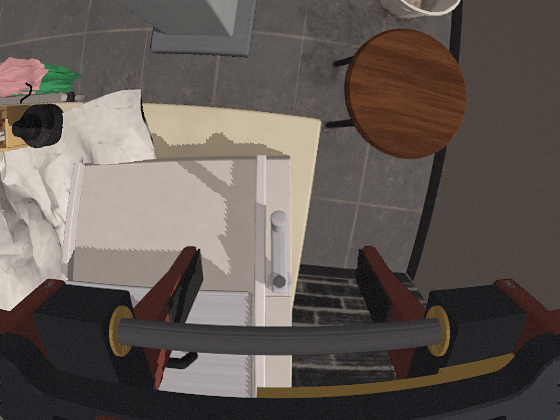

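```bash
python3 - <<'E'
from h import *
for nm,box in [("w6",(190,300,255,305)),("w1",(205,250,295,370))]:
    g=load(nm);w=wcloud(g);r0,r1,c0,c1=box
    b=np.radians(YAW);L=(w-C)@np.array([[np.cos(b),-np.sin(b),0],[np.sin(b),np.cos(b),0],[0,0,1]]);Lz=L[...,2]-.1325
    n=-.5*L[...,0]+.866*Lz;s=.866*L[...,0]+.5*Lz;y=L[...,1]
    B=np.zeros(n.shape,bool);B[r0:r1,c0:c1]=1
    for lo,hi in [(.0155,.02),(.02,.0235),(.0235,.03),(.03,.045),(.045,.058),(.0585,.07)]:
        m=B&(n>lo)&(n<hi)&(y>.06)
        if m.sum()>3: print(nm,lo,hi,m.sum(),"s",np.percentile(s[m],[1,50,99]).round(4),"y",np.percentile(y[m],[1,50,99]).round(4))
    cv2.imwrite(f"pics/z{nm}.png",cv2.resize(g["frame"][r0:r1,c0:c1],None,fx=5,fy=5))
E
```

```text
w6 0.0155 0.02 29 s [-0.1254 -0.1074 -0.0653] y [0.1222 0.1222 0.1372]
w6 0.02 0.0235 709 s [-0.1236 -0.0978 -0.0663] y [0.1222 0.1297 0.1363]
w6 0.0235 0.03 205 s [-0.1227 -0.0782 -0.0682] y [0.1243 0.1297 0.1353]
w6 0.03 0.045 41 s [-0.126  -0.1211 -0.1201] y [0.1229 0.1298 0.136 ]
w6 0.045 0.058 40 s [-0.125  -0.1208 -0.12  ] y [0.1229 0.1289 0.1354]
w6 0.0585 0.07 207 s [-0.1329 -0.1268 -0.1204] y [0.1232 0.1298 0.1356]
w1 0.0155 0.02 49 s [-0.0857 -0.0719 -0.0622] y [0.0681 0.0967 0.136 ]
w1 0.02 0.0235 519 s [-0.0874 -0.0761 -0.0625] y [0.0654 0.101  0.138 ]
w1 0.0235 0.03 253 s [-0.0837 -0.0733 -0.0624] y [0.0615 0.1085 0.1365]
w1 0.03 0.045 33 s [-0.0833 -0.0758 -0.0747] y [0.071  0.0747 0.0827]
w1 0.045 0.058 32 s [-0.0822 -0.0756 -0.0746] y [0.0709 0.0752 0.0826]
w1 0.0585 0.07 138 s [-0.0875 -0.0813 -0.0752] y [0.0714 0.0775 0.0838]
```

View pics/zw6.png

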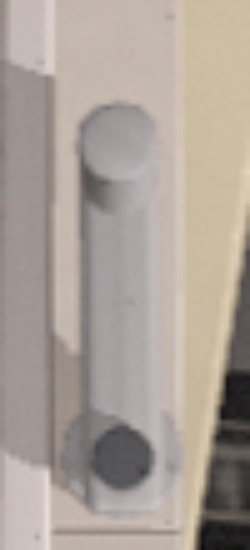

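View pics/zw1.png

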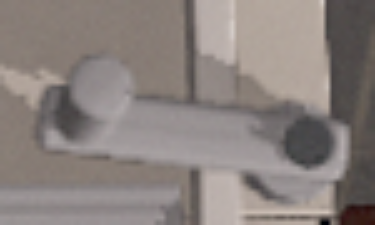

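The post and knob measurements put the pivot at s ≈ -0.0755, y 0.1297. That means the button started about 0.1 rad off zero, so I'll update the pivot and turn it back to 0.

```bash
sed -i 's/^PIV=.*/PIV=(-.0757,.1297)/' h.py; python3 - <<'E'
from bench import *
from h import *
move_l(post(1.57)+[0,0,.04],speed=.15); move_l(post(1.57),speed=.08)
f0=state()["ft_force"];close();s=state();print("gap",s["finger_gap"],(s["ft_force"]-f0).round(1))
if .01<s["finger_gap"]<.02:
    for th in list(np.linspace(1.57,0,11)[1:]):
        move_l(post(th),speed=.08); s=state();print(round(th,2),(s["ft_force"]).round(1),round(s["finger_gap"],4),(s["ee_pos"]-post(th)).round(4),s["time"])
E
```

```text
gap 0.013365517142387035 [ 0.7  0.2 -0.5]
1.41 [-2.9  3.  -1.1] 0.013 [-0.0006  0.0001 -0.0003] 55.5417
1.26 [-5.3  0.4 -0.4] 0.013 [-0.0013 -0.0003 -0.0007] 55.7917
1.1 [-5.3 -1.2  0.1] 0.0131 [-0.0006 -0.0006 -0.0003] 56.0417
0.94 [-2.3 -1.3  0.1] 0.013 [ 0.0001 -0.0004  0.0001] 56.2917
0.78 [-2.3  0.6  0.3] 0.0133 [0.0001 0.     0.    ] 56.5417
0.63 [0.7 1.9 0.9] 0.0131 [0.001  0.0001 0.0006] 56.7917
0.47 [ 3.5  4.1 -0.2] 0.0134 [0.0011 0.0007 0.0007] 57.0417
0.31 [ 2.8  5.7 -1.2] 0.0132 [0.001  0.001  0.0007] 57.2917
0.16 [1.4 5.9 0.2] 0.0135 [0.0006 0.0013 0.0005] 57.5417
0.0 [-0.4  5.3 -0.3] 0.0136 [0.     0.0011 0.0001] 57.7917
```

```bash
python3 - <<'E'
from bench import *
from h import *
gripper_open();move_l(post(0)+[0,0,.09],speed=.15)
move_to([.47,.235,.30],quat(97))
g=get_image("wrist");cv2.imwrite("pics/w7.png",g["frame"]);np.savez("pics/w7.npz",**g)
w=wcloud(g);r0,r1,c0,c1=(205,250,295,370)
b=np.radians(YAW);L=(w-C)@np.array([[np.cos(b),-np.sin(b),0],[np.sin(b),np.cos(b),0],[0,0,1]]);Lz=L[...,2]-.1325
n=-.5*L[...,0]+.866*Lz;s=.866*L[...,0]+.5*Lz;y=L[...,1]
B=np.zeros(n.shape,bool);B[r0:r1,c0:c1]=1
for lo,hi in [(.02,.0235),(.0585,.07)]:
    m=B&(n>lo)&(n<hi)&(y>.06);print(lo,hi,m.sum(),"s",np.percentile(s[m],[1,50,99]).round(4),"y",np.percentile(y[m],[1,50,99]).round(4))
for a in np.arange(.07,.14,.01):
    m=B&(n>.019)&(n<.026)&(abs(y-a)<.005);print(round(a,3),np.percentile(s[m],[2,98]).round(4) if m.sum()>5 else None)
m=(n>.012)&(n<.03)&(s<-.05)&(s>-.08)&(abs(y)<.05);print("flange",np.percentile(s[m],[1,50,99]))
cv2.imwrite("pics/zw7.png",cv2.resize(g["frame"][195:260,230:380],None,fx=5,fy=5))
print(state()["time"])
E
```

```text
0.02 0.0235 513 s [-0.0837 -0.0739 -0.062 ] y [0.0647 0.1021 0.1385]
0.0585 0.07 139 s [-0.083  -0.0769 -0.071 ] y [0.0714 0.0775 0.0837]
0.07 [-0.0837 -0.0618]
0.08 [-0.0732 -0.0617]
0.09 [-0.0837 -0.0622]
0.1 [-0.0824 -0.0627]
0.11 [-0.0823 -0.0695]
0.12 [-0.0824 -0.0684]
0.13 [-0.0818 -0.0682]
0.14 [-0.0819 -0.0682]
flange [-0.06641668 -0.06317127 -0.06161296]
60.2583
```

View pics/zw7.png

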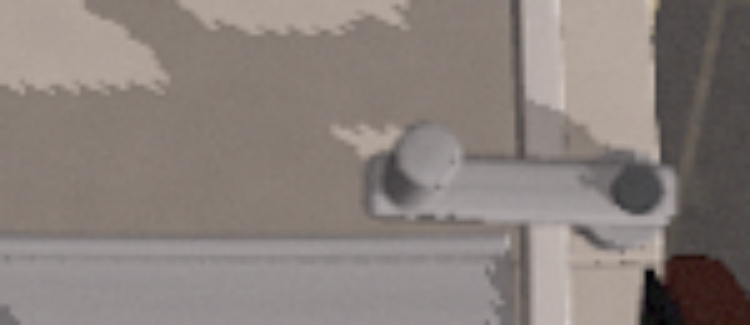

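View pics/w7.png

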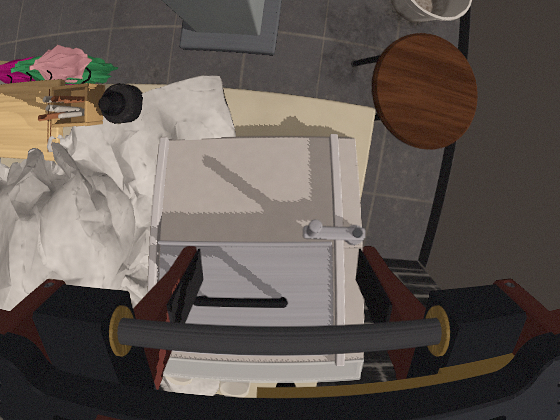

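```bash
python3 - <<'E'
from h import *
for nm in ["w1","w7"]:
    g=load(nm);w=wcloud(g)
    b=np.radians(YAW);L=(w-C)@np.array([[np.cos(b),-np.sin(b),0],[np.sin(b),np.cos(b),0],[0,0,1]]);Lz=L[...,2]-.1325
    n=-.5*L[...,0]+.866*Lz;s=.866*L[...,0]+.5*Lz;y=L[...,1]
    B=np.zeros(n.shape,bool);B[205:250,295:370]=1
    ys=np.arange(.09,.139,.006);lo=[np.percentile(s[B&(n>.019)&(n<.026)&(abs(y-a)<.004)],1) for a in ys]
    print(nm,"bar edge slope",np.polyfit(ys,lo,1)[0].round(3))
    ys=np.arange(-.08,.06,.01);lo=[np.percentile(s[(n>.012)&(n<.03)&(s<-.055)&(s>-.075)&(abs(y-a)<.005)],2) for a in ys]
    print("   flange slope",np.polyfit(ys,lo,1)[0].round(3),np.mean(lo).round(4))
t=load("top0")
E
python3 - <<'E'
from bench import *
from h import *
move_to([.30,.25,.36],quat(97))
for n in ["top","side"]:
    g=get_image(n);cv2.imwrite(f"pics/{n}9.png",g["frame"]);np.savez(f"pics/{n}9.npz",**g)
a=load("top0")["frame"].astype(int);b=load("top9")["frame"].astype(int)
d=abs(a-b).max(-1)[225:265,255:318];print("flask/caddy diff",(d>40).sum(),state()["time"])
E
```

```text
w1 bar edge slope 0.107
   flange slope 0.004 -0.0663
w7 bar edge slope 0.038
   flange slope 0.005 -0.0658
flask/caddy diff 0 61.1083
```

View pics/side9.png

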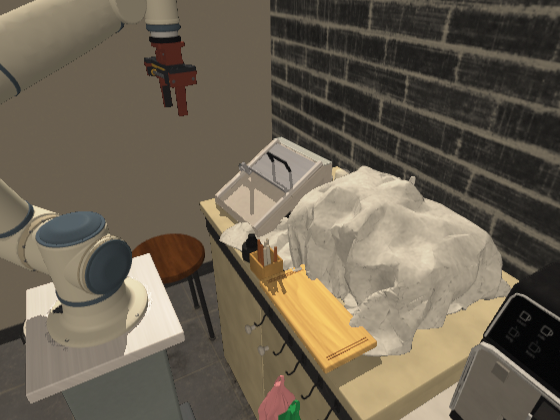

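View pics/top9.png

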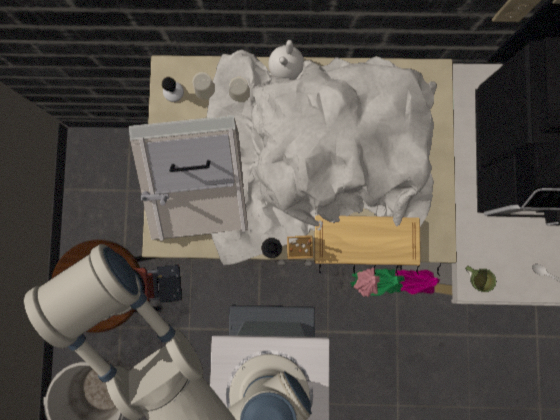

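```bash
python3 -c "
from bench import *
job_done();print(state()['time'])"
```

```text
the job is handed in; nothing more can be done
the job is handed in; nothing more can be done
```

The peeler and the scoop are both inside the cabinet, the hatch is shut and the turnbutton is locked. I handed the job in at about 61 s. There was no brush on the board.

I turned the turnbutton free, pulled the hatch down to its stop and dropped each tool through the port. I then shut the hatch to its stop and turned the button back across. The scoop had been knocked aside while I was working on the hatch, so I measured it again before picking it up.

**Last checks**
- **Tools:** both lay on the cabinet floor before the hatch was shut, nothing higher than z 0.052 m. The scoop rests partly on the peeler.
- **Rim:** I lined the tools up to clear the rim by about 19 mm front and back and 24 mm at the ends. The gripper opened just above the rim. I did not watch for contact during the drops themselves.
- **Hatch:** its flange is within 0.5 mm of where it was at the start, so it reads fully shut.
- **Turnbutton:** the bar reads about 0.03 rad from locked, against about 0.1 rad when I began.
- **Other items:** the board is empty, the flask and sugar box show no change from the first picture, and the gripper is clear of everything.

**One disagreement:** my first pivot estimate was about 5 mm too low along the slope because the button did not start exactly at zero. I corrected it before locking.

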